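# Open the ratchet board rack right up

### The arm

A 7-joint arm with a two-finger parallel gripper is mounted at the origin on the work surface. World frame = base frame: x ahead of the robot, y to its left, z up, the work surface at z = 0. Lengths are in mm, angles in rad, forces in N, time in s.
With the tool pointing down it reaches from about 400 to 875 mm from the base axis. Payload 4.4 kg.
Tool frame: the origin (TCP) lies midway between the tips of the shut fingers; the grasp point (between the pads) lies 19 mm behind it (env.grasp_offset is the distance from the TCP to the grasp point, in mm); z points along the fingers, y is the line along which they close (so a half turn about z gives the same grasp; the last joint's range is limited). The gripper opens to 85 mm and grips with 20 to 120 N. Pads are 22 mm wide; open, the fingers measure 114 mm over their backs; the gripper's body (76 mm by 85 mm) begins 54 mm behind the grasp point. The pads swing forward as they close: fully open they stand 13 mm farther back than shut.
Start: joints at [-1.34, 0.628, 0.038, 1.517, -0.027, 0.996, -0.02], TCP at [190.076, 621.602, 231.313] pointing down, gripper open.
Joint ranges: [-3.06, 3.06], [-0.37, 2.12], [-1.25, 1.32], [0.18, 2.47], [-1.1, 4.24], [0.23, 1.98], [-2.94, 2.94]. Speed limits (rad/s): [2.57, 2.57, 3.14, 3.14, 3.14, 3.14, 3.14].

### API

Orientations are given as a 3x3 rotation matrix whose columns are the frame's x, y, z axes.
In Python, from bench import status, cams, ticket, env gives the robot as it stands.
- The arm moves only by the tool jog_arm, never from a script. Its argument "deltas" is a list of rows, each a list of 3 entries, a list of its own where there are three numbers: the turn, a rotation vector about the tool's x, y, z in degrees, then the shift along the tool's x, y, z in cm, then the gripper's target within -1 to 1 (shut at 1, half-way at 0, fully open at -1). In form: [[[ax, ay, az], [x, y, z], gripper], ...]. A call has 1 to 8 rows; each row is the pose to reach, as a shift and turn from the pose commanded when the call began, along the tool's axes at that moment; what a row does not reach only later rows make up. A row lasts 1/12 s, in which the tool goes at most 41.7 mm and 7.16 degrees, less where a joint would pass 70% of its speed; a pose out of reach is approached as far as the arm can. A call with a gripper value outside its range is refused whole. The fingers move at their own pace and stop on an object; the grip force is fixed at half the most. Time passes only in rows, so rows that repeat a pose let the fingers close. It gives the time, the measured TCP pose, the force, the opening and the grip force at its end, in the units of the state.
- status.state(): the state, without advancing time (a new reading comes with each control period).
- cams.camera(name): name is "scene" or "side" or "wrist"; returns a dict with "color" (384x512x3 uint8, red, green, blue), "range_z" (384x512 float32, mm along the optical axis (not along the pixel's ray), 0 where there is no reading), "fx", "fy", "cx", "cy" (pixels), "k1" (the pictures are not rectified: a ray, as slopes to the right and down, at radius r is drawn at 1 + k1 r^2 times it, then the intrinsics apply), "world_from_camera" (4x4, takes a point from camera to world coordinates); the wrist camera has in their place "T_tool_cam" (4x4, takes a point from camera to tool coordinates, whose origin is the TCP and whose axes are the flange's). Camera axes: x right, y down, z forward; pixel columns grow to the right and rows downward; lengths in mm; the calibration is good to about 2 mm. A picture is of the moment at which its call begins: read the wrist's pose just before it.
- ticket.hand_in(): hands the job in; it is judged then, once.
The state is a dict: "time": time; "joint_pos": joint angles; "qvel": joint speeds; "joint_torque": joint torques, N m; "tool_pos": TCP position; "tool_rot": TCP orientation; "force": force on the tool from outside, world axes, zero at the start; "ft_torque": the same for the moment, N m; "gripper_width": finger opening in mm; "grasp_force": force on a finger pad.
Only numpy, scipy, OpenCV 4.12 (cv2) and the standard library are available. Lean on these libraries where they do the work, as an engineer would, in place of code of your own. Each camera call takes 0.05 s, during which the arm holds its last target. There are 200 camera calls.

### The job

Open the board rack right up for the next load: press down the red release on its sliding stop and, with it held down, push the stop back along its toothed bar, away from the standing boards, fully to the end of the bar. Then let go of the release so that it springs up and locks the stop there, and move clear. Nothing is to be picked up: leave the two boards standing and everything else on the counter where it is.

Things in the scene. Friction and masses are not known exactly. Their poses are not given: they have to be found in the camera images.
- rack: board rack screwed to the counter: grey drip tray 260 (x) by 400 (y, from -210 to +190) by 10 mm. Origin on the counter under the tray. Its y axis runs along the bar from the steel end plate (y -194, 125 mm high) to the open end: +y is 'back', away from the boards. Boards and wire hoops stand beside the end plate, all at y below -140 mm; they and the bar are at most 170 mm high.
- bar_end (a point): far (open) end of the steel bar, on the rack's x = +100, y = +157 mm, 46 mm up. The bar, 8 mm wide, 36 to 56 mm above the counter, saw teeth below, runs from here straight along the rack's -y to the end plate. A black end block, 34 mm wide and 61 mm high, starts here.
- stop (a joint): travel of the sliding stop along the rack's +y, m: 0 = nearest the boards, 0.130 = end of the bar (fixed limit). A black carriage 100 mm long astride the bar, cap 36 mm wide, its top 70 mm above the counter. Starts at 0 to 0.08. Its catch lets it click towards the boards but blocks it going back (after 14 mm of play at most) until the release is pressed; then it slides with 1 to 2 N.
- release (a joint): how far the red release plate is pressed straight down, m: 0 = up (locked), 0.012 = fully down. The catch is clear of the teeth beyond 0.0055. Spring: 3 N to start, 7.5 N fully down. Keep it down while the stop slides; it springs up by itself when let go, fully so in the last 10 mm of the bar.
- release_top (a point): centre of the top face of the red release plate, which is 30 mm across the bar (x) by 42 mm along it (y); 90 mm above the counter when up, 78 mm when fully down. Axes as the rack's.
- thumb_rest (a point): on the stop's grey upright thumb rest: the middle of its face that looks at the red plate (towards the boards), 104 mm above the counter. Fixed to the stop, 30 mm wide, 9 mm thick, 3 mm behind the red plate's back edge, top 118 mm above the counter: a fingertip that holds the red plate down pushes the stop back by bearing on it.
- jaw_top (a point): middle of the top edge of the stop's steel jaw plate (180 mm across, 8 mm thick, top 120 mm above the counter), at the board end of the carriage, spanning the tray from the carriage towards the robot; 81 mm clear between it and the thumb rest.
- board_wood: wooden chopping board 220 x 14 x 160 mm high standing on edge in the slot beside the end plate, 160 mm high above the tray; origin under its middle. Loose, must stay standing where it is.
- board_white: white plastic chopping board 200 x 10 x 150 mm high standing on edge in the next slot; origin under its middle. Loose, must stay standing where it is.
- canister: lidded steel canister with a dark twist cap, 92 mm across, 135 mm high, standing on the counter beyond the open end of the rack; origin under its middle. Leave alone.
- spoon_a: white ceramic soup spoon, 130 mm long, 14 mm high, lying on the tray behind the jaw plate; origin at its underside, bowl towards its +x. Leave alone.
- spoon_b: another white ceramic spoon of the same kind lying on the counter to the right. Leave alone.
- tongs: stainless kitchen tongs 240 mm long, 22 mm high, lying on the counter to the right; origin near the middle. Leave alone.
- spatula: wooden spatula 310 mm long, 9 mm thick, lying on the counter to the left; origin in the handle's half. Leave alone.
- block: thick round dark wooden chopping block, 240 mm across, 42 mm high, lying on the counter to the left; origin under its middle. Leave alone.
Things that resemble listed ones, but are neither listed nor needed, are in the scene too. What is shaped like the board_white but turquoise is not meant.

How it is judged (in metres and radians):
On the way, in this order (a step that is already met when the one before it is completed fails the run):
1. the release is pressed down far enough to free the catch (value of joint release above 0.0055 m), for 0.1 s.
2. the stop is pushed back to the end of the bar (value of joint stop above 0.124 m), for 0.1 s.
At the end, for the whole second after the job is handed in: The stop is within 7 mm of the end of the bar (joint above 0.123), the release has sprung up (within 2 mm of fully up) so that the stop is locked, and both boards still stand upright in their slots (value of joint stop above 0.123 m and value of joint release below 0.002 m and angle between each of board_wood, board_white's own z axis and vertical below 0.12 rad); the robot touches nothing.
It fails at once if a board in the rack is shifted or lifted by more than 20 mm (distance of any of board_wood, board_white from where it was at the start of the episode above 0.02 m).
It fails at once if something else on the counter is pushed or lifted by more than 20 mm (distance of any of canister, spoon_a, spoon_b, tongs, spatula, block from where it was at the start of the episode above 0.02 m).
It fails at once if the canister is tipped (angle between canister's own z axis and vertical above 0.3 rad).
It also fails if it takes over 35 s, if anything falls off the work surface, if the arm or the gripper's body presses on something with over 40 N, if the wrist force passes 120 N, or if a joint passes its speed limit or range.

## Working session

There is one attempt and no reset: what is moved stays moved. The work goes in short steps, Python scripts to look and compute and a tool call to move; the robot and the scene stay as the last step left them, time stands still between calls to the robot, and variables do not carry over. Pictures are saved under pics/ and viewed, at most 10 in all, crops included, and the job is handed in when it is done.

Besides the shell and the picture viewer there is one more tool, called after ">>>" by a JSON object that holds its "op" and its "data", one argument or row to a line. jog_arm: Moves the arm, as the interface text tells. Its arguments: {"type":"object","properties":{"deltas":{"type":"array","items":{"type":"array"}}},"required":["deltas"]}

```bash
mkdir -p pics; ls; cat > h.py <<'E'
import numpy as np, cv2
from bench import status, cams, env
def get(n):
    s=status.state(); c=cams.camera(n)
    if n=="wrist":
        T=np.eye(4);T[:3,:3]=np.array(s["tool_rot"]).reshape(3,3);T[:3,3]=s["tool_pos"]
        c["W"]=T@np.array(c["T_tool_cam"])
    else: c["W"]=np.array(c["world_from_camera"])
    return c
def ray(c,u,v):
    K=np.array([[c["fx"],0,c["cx"]],[0,c["fy"],c["cy"]],[0,0,1.]])
    p=cv2.undistortPoints(np.array([[[u,v]]],float),K,np.array([c["k1"],0,0,0,0.]))[0,0]
    return c["W"][:3,3], c["W"][:3,:3]@np.array([p[0],p[1],1.])
def onplane(c,u,v,z):
    o,d=ray(c,u,v); return o+d*(z-o[2])/d[2]
def depth(c,u,v):
    o,d=ray(c,u,v); return o+d*c["range_z"][int(v),int(u)]
def tri(c1,p1,c2,p2):
    o1,d1=ray(c1,*p1);o2,d2=ray(c2,*p2)
    t=np.linalg.lstsq(np.c_[d1,-d2],o2-o1,rcond=None)[0]
    a=o1+t[0]*d1;b=o2+t[1]*d2; return (a+b)/2,np.linalg.norm(a-b)
E
python3 - <<'E'
from h import *
for n in ("scene","side"):
    c=get(n); np.save(n+".npy",c,allow_pickle=True)
    cv2.imwrite(f"pics/{n}1.png",cv2.resize(c["color"][:,:,::-1],(800,600)))
s=status.state();print(s["tool_pos"],np.round(s["tool_rot"],3),s["time"],s["gripper_width"])
E
```

```text
pics
[189.90689671 621.06111262 230.50983941] [[-0.956  0.293 -0.   ]
 [ 0.293  0.956 -0.002]
 [ 0.    -0.002 -1.   ]] 0.1 85.48730540440974
```

View pics/scene1.png

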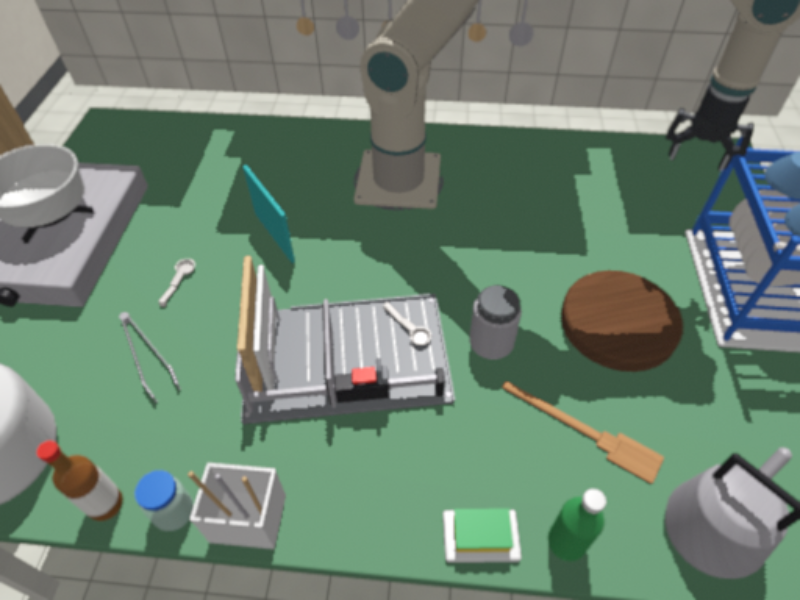

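View pics/side1.png

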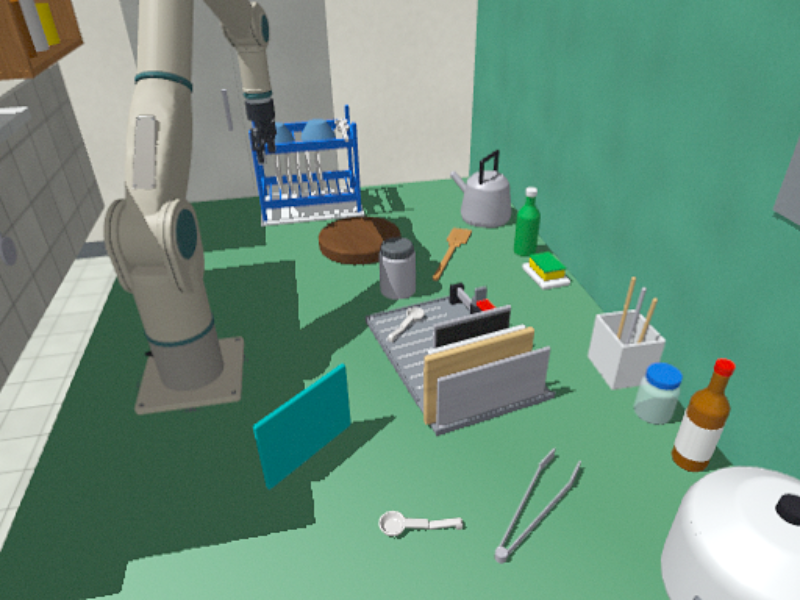

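The red things are the release plate at scene (363,376) / side (484,306), and a bottle cap at scene (48,451) / side (724,367). The plate is the one on the black carriage, in front of the upright thumb rest. The rack's +y points to the right in the scene view, towards the canister.

```bash
python3 - <<'E'
from h import *
C={n:np.load(n+".npy",allow_pickle=True).item() for n in("scene","side")}
k=512/800
roi={"scene":(310,350,410,410),"side":(440,270,520,330)}
P={}
for n,c in C.items():
    hsv=cv2.cvtColor(c["color"],cv2.COLOR_RGB2HSV)
    m=((hsv[...,0]<8)|(hsv[...,0]>172))&(hsv[...,1]>150)&(hsv[...,2]>90)
    x0,y0,x1,y1=[int(a*k) for a in roi[n]]
    mm=np.zeros_like(m);mm[y0:y1,x0:x1]=m[y0:y1,x0:x1]
    v,u=np.nonzero(mm);P[n]=(u.mean(),v.mean());print(n,len(u),P[n],u.min(),u.max(),v.min(),v.max())
    print(" plane90",onplane(c,*P[n],90),"depth",depth(c,*P[n]))
print("tri",tri(C["scene"],P["scene"],C["side"],P["side"]))
c=C["scene"]
# tray corners (800px): far-right 435,297 ; near-right 452,400; near-left 247,417 ; bar end block top 439,372
for q in((435,297),(452,401),(247,417)): print(q,onplane(c,q[0]*k,q[1]*k,10))
print("block",onplane(c,439*k,372*k,61)); 
for q in ((246,300),(262,310),(497,290)): print(q,depth(c,q[0]*k,q[1]*k))
im=np.hstack([cv2.resize(C["scene"]["color"][170:275,140:300],(400,262)),cv2.resize(C["side"]["color"][170:275,220:380],(400,262))])
cv2.imwrite("pics/crop1.png",im[:,:,::-1])
E
```

```text
scene 23 (np.float64(233.08695652173913), np.float64(243.8695652173913)) 226 240 243 245
 plane90 [661.34283035   3.85814054  90.        ] depth [658.40592319   3.20258812  85.03330588]
side 57 (np.float64(309.94736842105266), np.float64(194.87719298245614)) 305 316 192 198
 plane90 [641.00157791  -1.85135573  90.        ] depth [642.72679274   2.887813    86.62193644]
tri (array([649.51111165,   5.55491842,  80.0736488 ]), np.float64(12.235701691914908))
(435, 297) [392.93593213 118.18428086  10.        ]
(452, 401) [642.61491607 164.32164901  10.        ]
(247, 417) [ 710.29734064 -214.35345406   10.        ]
block [612.63059409 136.01465851  61.        ]
(246, 300) [ 557.68632206 -222.05050055  168.0432816 ]
(262, 310) [ 567.48024805 -192.62362042  154.25892389]
(497, 290) [464.05261909 236.04332698 131.40940007]
```

View pics/crop1.png

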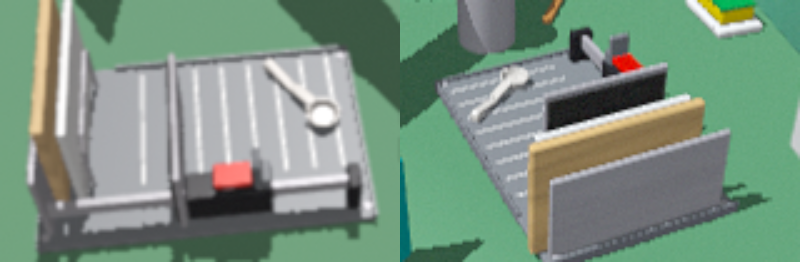

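The crop confirms the choice: the red plate sits on the black carriage with the thumb rest just behind it (towards the canister), and the jaw plate on the board side. I'm setting out now with the fingers shutting and turning so that tool x lies along the bar.

>>> {"op": "jog_arm", "data": {
  "deltas": [
    [[0,0,3],[-3,-2.2,0],1],
    [[0,0,7],[-6,-4.5,0],1],
    [[0,0,11],[-9,-6.7,0],1],
    [[0,0,15],[-12,-9,0],1],
    [[0,0,19],[-15,-11.2,0],1],
    [[0,0,23],[-18,-13.4,0],1],
    [[0,0,27],[-21,-15.6,0],1],
    [[0,0,30],[-24,-17.8,0],1]
  ]
}}

```text
time: 0.77
tool_pos: [368.1, 379.4, 231.1]
tool_rot: [[-0.68, 0.734, -0.0], [0.734, 0.68, -0.0], [-0.0, -0.0, -1.0]]
force: [0.3, -0.4, 0.3]
gripper_width: 0.2
grasp_force: 0.0
```

```bash
cat > st.py <<'E'
from h import *
import sys
s=status.state();R=np.array(s["tool_rot"]);p=np.array(s["tool_pos"])
t=np.array([float(a) for a in sys.argv[1:4]]);yaw=float(sys.argv[4])
a=np.radians(yaw);Rt=np.array([[-np.sin(a),np.cos(a),0],[np.cos(a),np.sin(a),0],[0,0,-1.]])
from scipy.spatial.transform import Rotation as Ro
print("t",s["time"],"p",p.round(1),"w",s["gripper_width"],"F",np.round(s["force"],1))
print("shift cm",(R.T@(t-p)/10).round(2),"turn deg",np.degrees(Ro.from_matrix(R.T@Rt).as_rotvec()).round(1))
E
python3 st.py 645 2 230 10.2
```

```text
t 0.7667 p [368.1 379.4 231.1] w 0.15750836713670793 F [ 0.3 -0.4  0.3]
shift cm [-46.51  -5.34   0.12] turn deg [-0.   0.  32.6]
```

>>> {"op": "jog_arm", "data": {
  "deltas": [
    [[0,0,4],[-4,-0.5,0],1],
    [[0,0,8],[-8,-1,0],1],
    [[0,0,12],[-12,-1.4,0],1],
    [[0,0,16],[-16,-1.8,0],1],
    [[0,0,20],[-20,-2.3,0],1],
    [[0,0,24],[-24,-2.8,0],1],
    [[0,0,28],[-28,-3.2,0],1],
    [[0,0,32.6],[-32,-3.7,0],1]
  ]
}}

```text
time: 1.43
tool_pos: [559.4, 120.3, 231.1]
tool_rot: [[-0.177, 0.984, -0.001], [0.984, 0.177, 0.0], [0.0, -0.0, -1.0]]
force: [1.0, 0.2, 0.4]
gripper_width: -0.1
grasp_force: 0.0
```

```bash
python3 st.py 645 2 230 10.2; python3 - <<'E'
from h import *
c=get("wrist");np.save("w1.npy",c,allow_pickle=True)
cv2.imwrite("pics/w1.png",c["color"][:,:,::-1])
E
```

```text
t 1.4333 p [559.4 120.3 231.1] w -0.08293770995515506 F [1.  0.2 0.4]
shift cm [-13.16   6.33   0.1 ] turn deg [-0. -0.  0.]
```

View pics/w1.png

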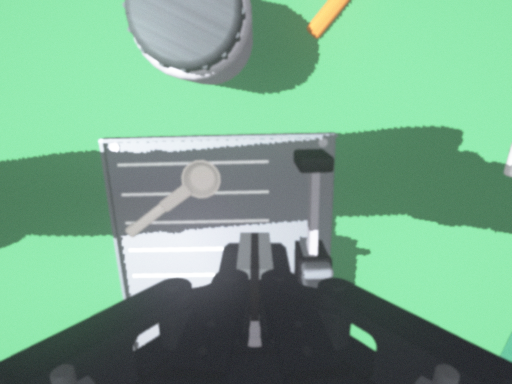

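The wrist view shows the black end block at (314,160), the bar along u≈317 and the thumb rest top at (314,262). The tray edges are aligned with the image, so the yaw is right. The red plate is still hidden by the fingers, so I'll move to the board side to see it.

>>> {"op": "jog_arm", "data": {
  "deltas": [
    [[0,0,0],[-4,1.3,0],1],
    [[0,0,0],[-8,2.6,0],1],
    [[0,0,0],[-12,3.9,0],1],
    [[0,0,0],[-16,5.2,0],1],
    [[0,0,0],[-18,6.3,0],1],
    [[0,0,0],[-18,6.3,0],1],
    [[0,0,0],[-18,6.3,0],1]
  ]
}}

```text
time: 2.07
tool_pos: [652.9, -45.3, 230.5]
tool_rot: [[-0.178, 0.984, -0.001], [0.984, 0.178, -0.0], [-0.0, -0.001, -1.0]]
force: [-0.7, 1.1, -0.7]
gripper_width: 0.2
grasp_force: 0.0
```

```bash
python3 st.py 645 2 230 10.2; python3 - <<'E'
from h import *
c=get("wrist");np.save("w2.npy",c,allow_pickle=True)
hsv=cv2.cvtColor(c["color"],cv2.COLOR_RGB2HSV)
m=((hsv[...,0]<8)|(hsv[...,0]>172))&(hsv[...,1]>110)&(hsv[...,2]>60)
n,l,st,ce=cv2.connectedComponentsWithStats(m.astype(np.uint8))
for i in range(1,n):
    if st[i,4]>30: print(st[i],ce[i],onplane(c,*ce[i],90),depth(c,*ce[i]))
cv2.imwrite("pics/w2.png",c["color"][:,:,::-1])
E
```

```text
t 2.0667 p [652.9 -45.3 230.5] w 0.2296873103844567 F [-0.7  1.1 -0.7]
shift cm [4.8  0.06 0.05] turn deg [-0.1  0.   0. ]
[ 236  100   38   53 1900] [255.07736842 126.26842105] [ 6.45354574e+02 -3.18413774e-01  9.00000000e+01] [ 6.45388959e+02 -5.02880493e-01  8.78027500e+01]
```

View pics/w2.png

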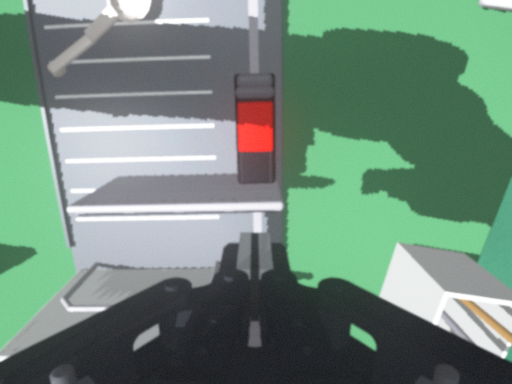

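The red plate fills (236–274, 100–153) with the dark thumb rest just above it in the image; the white jaw edge is at v≈208. The centre is at (645.4, -0.5), top about 88–90 mm up. Descending onto the back part of the plate.

>>> {"op": "jog_arm", "data": {
  "deltas": [
    [[0,0,0],[2.5,0,0],1],
    [[0,0,0],[5.2,0,1],1],
    [[0,0,0],[5.2,0,4],1],
    [[0,0,0],[5.2,0,7],1],
    [[0,0,0],[5.2,0,10],1],
    [[0,0,0],[5.2,0,12],1],
    [[0,0,0],[5.2,0,13],1],
    [[0,0,0],[5.2,0,13],1]
  ]
}}

```text
time: 2.78
tool_pos: [641.3, 9.7, 99.0]
tool_rot: [[-0.183, 0.983, -0.005], [0.983, 0.183, 0.001], [0.002, -0.005, -1.0]]
force: [0.1, 0.6, 0.1]
gripper_width: 0.2
grasp_force: 0.0
```

```bash
python3 st.py 645.4 -0.5 80 10.2; python3 - <<'E'
from h import *
C=get("wrist");A=np.load("w1.npy",allow_pickle=True).item()
Y=np.array([-.177,.984,0])
r=np.array([645.4,-.5,90])
for v in(168,172): print("block face",onplane(A,314,v,61),"from release along Y",(onplane(A,314,v,61)-r)@Y)
s=get("scene");d=get("side")
im=np.hstack([cv2.resize(s["color"][150:270,150:310],(400,300)),cv2.resize(d["color"][120:240,230:390],(400,300))])
cv2.imwrite("pics/c2.png",im[:,:,::-1])
E
```

```text
t 2.7833 p [641.3   9.7  99. ] w 0.24600423673578778 F [0.1 0.6 0.1]
shift cm [-1.08  0.22  1.89] turn deg [-0.3 -0.1  0.3]
block face [615.49446043 133.90164684  61.        ] from release along Y 137.54450099105125
block face [616.38293955 130.04066588  61.        ] from release along Y 133.588034928411
```

View pics/c2.png

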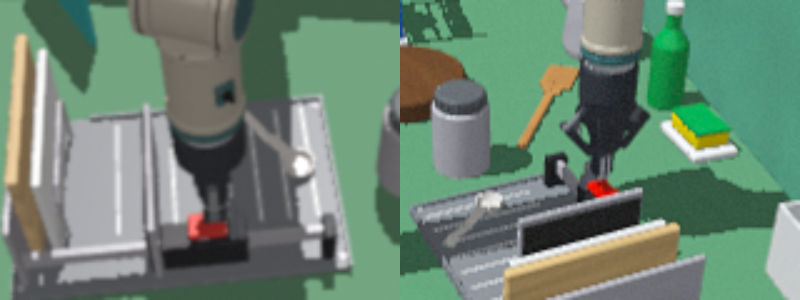

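The fingertips are over the red plate, about 2 mm short of the thumb rest and level in both views. I'm backing off 3 mm and pressing.

>>> {"op": "jog_arm", "data": {
  "deltas": [
    [[0,0,0],[-0.3,0.1,0.3],1],
    [[0,0,0],[-0.3,0.1,0.8],1],
    [[0,0,0],[-0.3,0.1,1.2],1],
    [[0,0,0],[-0.3,0.1,1.6],1],
    [[0,0,0],[-0.3,0.1,2.0],1],
    [[0,0,0],[-0.3,0.1,2.0],1],
    [[0,0,0],[-0.3,0.1,2.0],1]
  ]
}}

```text
time: 3.52
tool_pos: [645.8, 4.3, 81.7]
tool_rot: [[-0.18, 0.984, 0.001], [0.984, 0.18, -0.0], [-0.0, 0.001, -1.0]]
force: [-0.6, -0.4, 5.1]
gripper_width: -0.1
grasp_force: 2.8
```

```bash
python3 st.py 645.4 -0.5 80 10.2
```

```text
t 3.5167 p [645.8   4.3  81.7] w -0.12526184126807702 F [-0.6 -0.4  5.1]
shift cm [-0.46 -0.12  0.17] turn deg [0.1 0.  0.2]
```

Pressed about 8 mm at 5 N. I'll press a little more and slide it.

>>> {"op": "jog_arm", "data": {
  "deltas": [
    [[0,0,0],[0,0,0.2],1],
    [[0,0,0],[0.4,0,0.25],1],
    [[0,0,0],[0.8,0,0.25],1],
    [[0,0,0],[1.4,0,0.25],1],
    [[0,0,0],[2,0,0.25],1],
    [[0,0,0],[2.6,0,0.25],1],
    [[0,0,0],[3.2,0,0.25],1],
    [[0,0,0],[3.8,0,0.25],1]
  ]
}}

```text
time: 4.18
tool_pos: [638.4, 41.1, 79.5]
tool_rot: [[-0.18, 0.984, 0.0], [0.984, 0.18, -0.001], [-0.001, 0.0, -1.0]]
force: [-1.9, -1.4, 6.0]
gripper_width: -0.1
grasp_force: 3.3
```

```bash
python3 st.py 645.4 -0.5 79 10.2; python3 - <<'E'
from h import *
s=get("scene");d=get("side")
im=np.hstack([cv2.resize(s["color"][150:270,150:310],(400,300)),cv2.resize(d["color"][120:240,230:390],(400,300))])
cv2.imwrite("pics/c3.png",im[:,:,::-1])
E
```

```text
t 4.1833 p [638.4  41.1  79.5] w -0.05631049434698604 F [-1.9 -1.4  6. ]
shift cm [-4.22 -0.06  0.05] turn deg [0.  0.1 0.2]
```

View pics/c3.png

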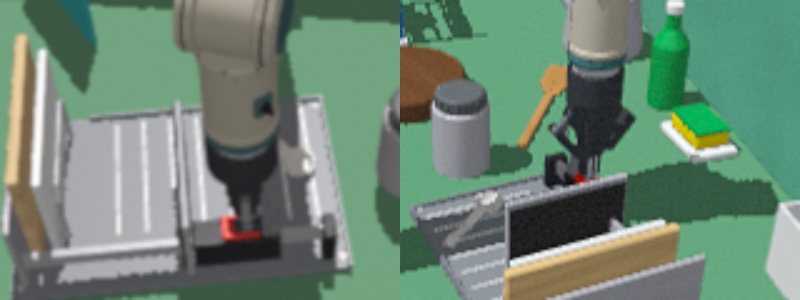

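It slides cleanly: the stop has moved about 30 mm. I'll check that the jaw clears the tray spoon at full travel.

```bash
python3 - <<'E'
from h import *
c=np.load("w2.npy",allow_pickle=True).item()
Y=np.array([-.178,.984,0]);r=np.array([645.4,-.5,90])
f=lambda u,v,z:round(float((onplane(c,u,v,z)-r)@Y),1)
print("spoon tip",f(58,74,17),"jaw top board edge/back",f(180,212,120),f(180,204,120),"carriage back",f(255,74,70),"thumb front",f(255,99,104))
E
```

```text
spoon tip 49.2 jaw top board edge/back -65.9 -59.0 carriage back 43.5 thumb front 22.6
```

The jaw ends up at least 6 mm short of the spoon, so I'll continue.

>>> {"op": "jog_arm", "data": {
  "deltas": [
    [[0,0,0],[0.6,0,0],1],
    [[0,0,0],[1.2,0,0],1],
    [[0,0,0],[1.8,0,0],1],
    [[0,0,0],[2.5,0,0],1],
    [[0,0,0],[3.2,0,0],1],
    [[0,0,0],[3.9,0,0],1],
    [[0,0,0],[4.6,0,0],1],
    [[0,0,0],[5.2,0,0],1]
  ]
}}

```text
time: 4.95
tool_pos: [631.4, 81.8, 79.8]
tool_rot: [[-0.176, 0.984, 0.005], [0.984, 0.176, -0.014], [-0.015, 0.003, -1.0]]
force: [4.4, -28.2, 2.1]
gripper_width: 0.3
grasp_force: 18.3
```

>>> {"op": "jog_arm", "data": {
  "deltas": [
    [[0,0,0],[0.3,0,0],1],
    [[0,0,0],[0.6,0,0],1],
    [[0,0,0],[0.9,0,0],1],
    [[0,0,0],[1.1,0,0],1],
    [[0,0,0],[1.3,0,0],1],
    [[0,0,0],[1.3,0,0],1]
  ]
}}

```text
time: 5.45
tool_pos: [631.3, 81.6, 79.9]
tool_rot: [[-0.167, 0.986, 0.009], [0.986, 0.167, -0.027], [-0.029, 0.004, -1.0]]
force: [6.2, -38.0, 0.5]
gripper_width: 0.3
grasp_force: 24.6
```

Blocked with 38 N. I'll ease off the push, keeping the plate down, and look.

>>> {"op": "jog_arm", "data": {
  "deltas": [
    [[0,0,0],[-0.8,0,0],1],
    [[0,0,0],[-1.6,0,0],1],
    [[0,0,0],[-1.8,0,0],1],
    [[0,0,0],[-1.8,0,0],1]
  ]
}}

```text
time: 5.78
tool_pos: [631.4, 81.7, 79.7]
tool_rot: [[-0.176, 0.984, 0.003], [0.984, 0.176, -0.006], [-0.007, 0.002, -1.0]]
force: [0.6, -10.9, 5.6]
gripper_width: 0.3
grasp_force: 6.2
```

```bash
python3 - <<'E'
from h import *
s=get("scene");d=get("side")
im=np.hstack([cv2.resize(s["color"][150:270,150:310],(400,300)),cv2.resize(d["color"][120:240,230:390],(400,300))])
cv2.imwrite("pics/c4.png",im[:,:,::-1])
E
```

```text
(no output)
```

View pics/c4.png

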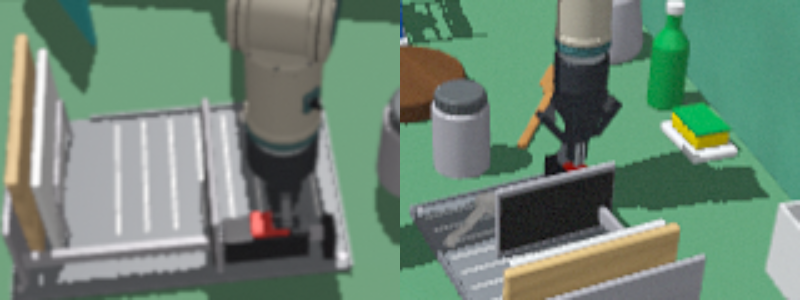

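The carriage is close to the end block (scene crop: carriage to u≈308, block from u≈322). I'll let go, rise and take a close look to measure the travel.

>>> {"op": "jog_arm", "data": {
  "deltas": [
    [[0,0,0],[-0.7,0,0],1],
    [[0,0,0],[-1,0,-0.8],1],
    [[0,0,0],[-1,0,-2],1],
    [[0,0,0],[-1,0,-4],1],
    [[0,0,0],[-1,0,-8],1],
    [[0,0,0],[-2,0,-12],1],
    [[0,0,0],[-4,0,-15],1],
    [[0,0,0],[-6,0,-15],1]
  ]
}}

```text
time: 6.55
tool_pos: [644.4, 30.0, 236.6]
tool_rot: [[-0.183, 0.983, 0.012], [0.983, 0.183, 0.001], [-0.001, 0.012, -1.0]]
force: [1.9, -0.2, 0.6]
gripper_width: 0.2
grasp_force: 0.0
```

>>> {"op": "jog_arm", "data": {
  "deltas": [
    [[0,0,0],[-1,0,0],1],
    [[0,0,0],[-1,0,0],1],
    [[0,0,0],[-1,0,0],1]
  ]
}}

```text
time: 6.8
tool_pos: [641.2, 20.0, 227.6]
tool_rot: [[-0.18, 0.984, -0.003], [0.984, 0.18, 0.001], [0.002, -0.003, -1.0]]
force: [-0.9, 0.5, 0.2]
gripper_width: 0.2
grasp_force: 0.0
```

```bash
python3 - <<'E'
from h import *
print(status.state()["tool_pos"])
c=get("wrist");np.save("w3.npy",c,allow_pickle=True)
hsv=cv2.cvtColor(c["color"],cv2.COLOR_RGB2HSV)
m=((hsv[...,0]<8)|(hsv[...,0]>172))&(hsv[...,1]>110)&(hsv[...,2]>60)
n,l,st,ce=cv2.connectedComponentsWithStats(m.astype(np.uint8))
Y=np.array([-.178,.984,0]);r=np.array([645.4,-.5,90])
for i in range(1,n):
    if st[i,4]>30: q=onplane(c,*ce[i],90);print(st[i],ce[i],q,depth(c,*ce[i]),"travel",(q-r)@Y)
cv2.imwrite("pics/w3.png",cv2.resize(c["color"][0:230,140:400],(780,690))[:600,:,::-1])
E
```

```text
[641.23921973  20.03738451 227.57888961]
[ 235  100   38   52 1923] [253.75611024 125.37129485] [632.0275311   66.00004738  90.        ] [632.02786177  65.99723743  89.96517345] travel 67.8163460827172
```

View pics/w3.png

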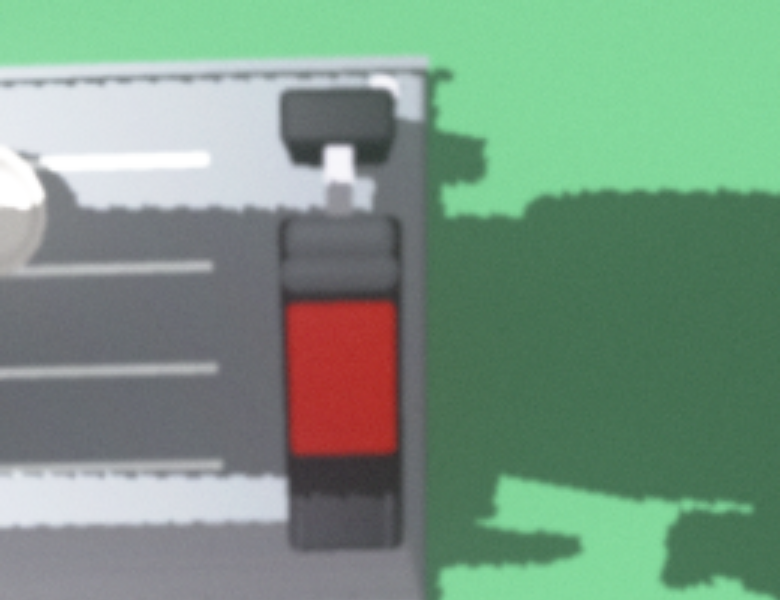

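The plate is up (90 mm) and the stop has travelled 68 mm, but there is still a gap to the end block. I'll measure it.

```bash
python3 - <<'E'
from h import *
c=np.load("w3.npy",allow_pickle=True).item()
Y=np.array([-.178,.984,0]);r=onplane(c,253.8,125.4,90)
f=lambda u,v,z:round(float((onplane(c,140+u/3,v/3,z)-r)@Y),1)
print("tray end z10",f(340,66,10),"block top front/back z61",f(340,131,61),f(340,90,61),"bar-block meet z56",f(340,147,56),"block low edge",f(340,165,46),f(340,165,36),
"carriage back z70",f(340,215,70),"board end",f(340,548,70),"thumb back top",f(340,255,118),"plate",f(340,300,90),f(340,455,90))
for q in ((340,110),(340,230),(340,275),(340,520),(340,60)): print(q,depth(c,140+q[0]/3,q[1]/3).round(1),round(float((depth(c,140+q[0]/3,q[1]/3)-r)@Y),1))
E
```

```text
tray end z10 96.0 block top front/back z61 68.1 79.2 bar-block meet z56 64.4 block low edge 60.5 61.7 carriage back z70 44.2 board end -54.6 thumb back top 31.5 plate 20.6 -22.1
(340, 110) [618.4 138.4  62.2] 73.7
(340, 230) [624.7 104.2  89.6] 38.9
(340, 275) [627.1  92.3 118.1] 26.8
(340, 520) [639.7  20.8  69.1] -45.8
(340, 60) [614.  160.7  17.1] 96.4
```

There's a gap of about 20 mm. The limit may simply lie before the block, but a second, fully pressed push will tell.

```bash
python3 st.py 631.1 70.9 77.5 10.2
```

```text
t 6.85 p [641.2  21.1 227.2] w -0.10386680745153733 F [0.9 0.2 0.5]
shift cm [ 5.05 -0.04 14.98] turn deg [-0.2 -0.1  0.2]
```

>>> {"op": "jog_arm", "data": {
  "deltas": [
    [[0,0,0],[2.5,0,0],1],
    [[0,0,0],[5,0,2],1],
    [[0,0,0],[5,0,6],1],
    [[0,0,0],[5,0,10],1],
    [[0,0,0],[5,0,12.5],1],
    [[0,0,0],[5,0,14],1],
    [[0,0,0],[5,0,15],1],
    [[0,0,0],[5,0,15.1],1]
  ]
}}

```text
time: 7.52
tool_pos: [630.7, 69.8, 78.0]
tool_rot: [[-0.182, 0.983, -0.007], [0.983, 0.182, 0.001], [0.002, -0.006, -1.0]]
force: [-7.8, -0.7, 16.1]
gripper_width: 0.2
grasp_force: 8.3
```

>>> {"op": "jog_arm", "data": {
  "deltas": [
    [[0,0,0],[0,0,0.1],1],
    [[0,0,0],[0,0,0.1],1],
    [[0,0,0],[0.4,0,0.1],1],
    [[0,0,0],[0.8,0,0.1],1],
    [[0,0,0],[1.2,0,0.1],1],
    [[0,0,0],[1.6,0,0.1],1],
    [[0,0,0],[2.0,0,0.1],1],
    [[0,0,0],[2.0,0,0.1],1]
  ]
}}

```text
time: 8.18
tool_pos: [630.9, 80.6, 78.1]
tool_rot: [[-0.177, 0.984, 0.002], [0.984, 0.178, -0.01], [-0.01, 0.001, -1.0]]
force: [-1.6, -15.3, 9.0]
gripper_width: 0.3
grasp_force: 3.8
```

Fully pressed, it stops at the same place with force building up, so this is the bar's fixed limit. I'll lift straight up with a light push still on, so that the stop isn't dragged back.

>>> {"op": "jog_arm", "data": {
  "deltas": [
    [[0,0,0],[-0.4,0,0],1],
    [[0,0,0],[-0.4,0,-0.6],1],
    [[0,0,0],[-0.4,0,-1.2],1],
    [[0,0,0],[-0.4,0,-2],1],
    [[0,0,0],[-0.8,0,-3.5],1],
    [[0,0,0],[-0.8,0,-7],1],
    [[0,0,0],[-2,0,-11],1],
    [[0,0,0],[-5,0,-15],1]
  ]
}}

```text
time: 8.85
tool_pos: [637.4, 50.0, 221.2]
tool_rot: [[-0.188, 0.982, -0.001], [0.982, 0.188, 0.004], [0.004, -0.001, -1.0]]
force: [1.3, 0.4, 0.4]
gripper_width: 0.0
grasp_force: 0.0
```

>>> {"op": "jog_arm", "data": {
  "deltas": [
    [[0,0,0],[-1,0,0],1],
    [[0,0,0],[-1,0,0],1],
    [[0,0,0],[-1,0,0],1]
  ]
}}

```text
time: 9.1
tool_pos: [639.1, 35.1, 219.3]
tool_rot: [[-0.18, 0.984, -0.001], [0.984, 0.18, 0.001], [0.001, -0.001, -1.0]]
force: [-1.4, 0.1, -0.0]
gripper_width: -0.1
grasp_force: 0.0
```

```bash
python3 - <<'E'
from h import *
s=status.state();print(s["tool_pos"],s["force"],s["time"])
c=get("wrist")
hsv=cv2.cvtColor(c["color"],cv2.COLOR_RGB2HSV)
m=((hsv[...,0]<8)|(hsv[...,0]>172))&(hsv[...,1]>110)&(hsv[...,2]>60)
n,l,st,ce=cv2.connectedComponentsWithStats(m.astype(np.uint8))
Y=np.array([-.178,.984,0]);r=np.array([645.4,-.5,90])
for i in range(1,n):
    if st[i,4]>30: q=onplane(c,*ce[i],90);print(st[i],q,depth(c,*ce[i]),"travel",(q-r)@Y)
s=get("scene");d=get("side")
im=np.hstack([cv2.resize(s["color"][150:270,150:310],(400,300)),cv2.resize(d["color"][120:240,230:390],(400,300))])
cv2.imwrite("pics/c5.png",im[:,:,::-1])
E
```

```text
[639.12056236  35.05351793 219.34161315] [-1.35485557  0.14475265 -0.04607533] 9.1
[ 233  114   39   53 1953] [631.30520708  69.61022163  90.        ] [631.314026    69.54124643  89.44809784] travel 71.49733122046297
```

View pics/c5.png

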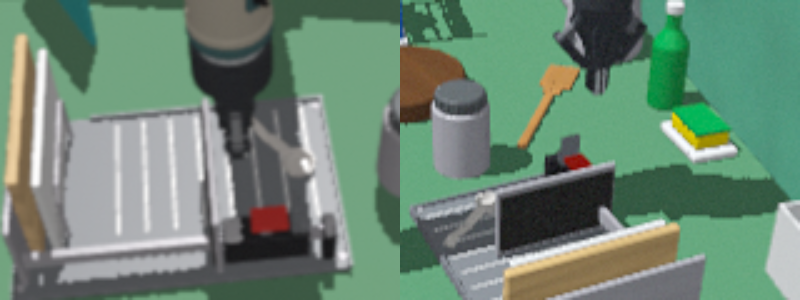

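The release is up at about 90 mm, the stop sits at its limit, the boards stand and the robot is clear. Handing in.

```bash
python3 -c "
from bench import ticket
print(ticket.hand_in())"
```

```text
the job is handed in; nothing more can be done
None
```

I pushed the stop back about 71 mm to a fixed limit and handed the job in; the release has sprung up, the boards still stand and the arm is clear, but I measured a 20 mm gap to the end block after the first of two pushes, so I took this as the bar's end because the second, fully pressed push stopped within about 1 mm of the same place.

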